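# Set the plunger of a bench doser to its gauge and hold it

## Robot

A 6-joint arm with a two-finger parallel gripper is mounted at the origin on a cart in front of the work surface, level with it; the furniture and walls round the work are solid. World frame = base frame: x ahead of the robot, y to its left, z up, the work surface at z = 0. Lengths are in mm, angles in rad, forces in N, time in s.
With the tool pointing down it reaches from about 275 to 1000 mm from the base axis. Payload 8.4 kg.
Tool frame: the origin (TCP) lies between the finger pads, 19 mm behind the fingertips; this is the grasp point; z points along the fingers, y is the line along which they close (so a half turn about z gives the same grasp; the last joint's range is limited). The gripper opens to 85 mm and grips with 20 to 120 N. Pads are 22 mm wide; open, the fingers measure 114 mm over their backs; the gripper's body (76 mm by 85 mm) begins 54 mm behind the grasp point. The pads swing forward as they close: fully open they stand 13 mm farther back than shut.
Start: joints at [-1.217, 0.353, 1.633, -0, 1.155, -0.002], TCP at [217.711, -585.858, 249.981] pointing down, gripper open.
Joint ranges: [-2.63, 2.63], [-0.92, 2.1], [0.06, 2.66], [-1.3, 4.44], [0, 2.69], [-3.02, 3.02]. Speed limits (rad/s): [2.22, 2.22, 2.79, 3.14, 3.14, 3.14].

## Interface

Orientations are given as [roll, pitch, yaw] about the fixed x, y, z axes, in that order (R = Rz(yaw) Ry(pitch) Rx(roll)).
In Python, from rig import r, cams, sign_off gives the robot as it stands.
- The arm moves only by the shell command python3 -m crank 'ROWS' [FORCE]. ROWS is JSON, a list of rows, each a list of 7 numbers: the shift along the tool's x, y, z in m, then the turn, a rotation vector about the tool's x, y, z in rad, then the closure, from 0 (fully open) to 1 (shut). In form: [[dx, dy, dz, ax, ay, az, gripper], ...]. A call has 1 to 5 rows; each row is the pose to reach, as a shift and turn from the pose commanded when the call began, along the tool's axes at that moment; what a row does not reach only later rows make up. A row lasts 1/10 s, in which the tool goes at most 50 mm and 8.59 degrees, less where a joint would pass 70% of its speed; a pose out of reach is approached as far as the arm can. A call with a gripper value outside its range is refused whole. The fingers move at their own pace and stop on an object; FORCE is the grip in N (left out, the last holds). Time passes only in rows, so rows that repeat a pose let the fingers close. It gives the time, the measured TCP pose, the force, the opening and the grip force at its end, in the units of the state.
- r.sense(): the state, without advancing time (a new reading comes with each control period).
- cams.grab_frame(name): name is "scene" or "side" or "wrist"; returns a dict with "image" (480x640x3 uint8, red, green, blue), "fx", "fy", "cx", "cy" (pixels), "D" ([k1, k2, p1, p2, k3] as OpenCV has them; the pictures are not rectified), "position" and "orientation" of the camera in the world. Camera axes: x right, y down, z forward; pixel columns grow to the right and rows downward; lengths in mm; the calibration is good to about 2 mm. A picture is of the moment at which its call begins. There is no depth.
- sign_off(): hands the job in; it is judged then, once.
The state is a dict: "clock": time; "qpos": joint angles; "qvel": joint speeds; "joint_efforts": joint torques, N m; "eef_pos": TCP position; "tcp_rot": TCP orientation; "contact_force": force on the tool from outside, world axes, zero at the start; "wrist_torque": the same for the moment, N m; "opening": opening from 0.0 (shut) to 1.0 (fully open); "grasp_force": force on a finger pad.
Only numpy, scipy, OpenCV 4.12 (cv2) and the standard library are available. Lean on these libraries where they do the work, as an engineer would, in place of code of your own. Each camera call takes 0.05 s, during which the arm holds its last target. There are 200 camera calls.

## Task

Stand the blue setting gauge on its short thin edge (so that it is 70 mm tall) on the green pad of the bench doser and let go of it. Then take the black plunger grip and draw the plunger straight up, without jamming it in its bore or pulling it out, until the underside of its steel collar is level with the top of the standing gauge, and finish while holding it still there, touching nothing else. Leave the dropper bottle, the tape roll and the calculator alone.

Things in the scene. Friction and masses are not known exactly. Their poses are not given: they have to be found in the camera images.
- doser: The bench doser, fixed to the table: a grey block 84 (x) x 190 (y) x 60 mm, its flat top (deck) 60 mm above the table. Origin at the centre of its underside, z up. At its -y end a square aluminium guide (46 x 46 mm, 20 mm tall) stands on the deck with the vertical bore in it; near its +y end lies the green pad. The block's white front faces -x.
- pad (a point): Centre of the green pad, a flat 66 x 66 mm square on the deck, 60 mm above the table (axes as the doser's). It lies 100 mm in +y of the bore axis. Keep the wrist clear of the room's analysers: one 0.4 m tall fills x > 0.57 m at y < -0.42 m, a lower one (under 0.35 m) x > 0.62 m at y from 0.0 to 0.42 m (world).
- bore_mouth (a point): Centre of the bore's mouth, on top of the guide, 20 mm above the deck. The bore is vertical (z), 17.2 mm wide and 72 mm deep, with a closed bottom.
- plunger: The loose plunger standing fully home in the bore, 0.3 kg give or take: a steel rod of diameter 16 mm and length 77 mm, then a steel collar (diameter 40 mm, 4 mm thick), then a black cylindrical grip (diameter 24 mm, 36 mm tall). Origin at the centre of the rod's foot, z along the rod, up. Nothing but the hand holds it up: let go, it slides back down.
- collar (a point): Centre of the underside of the plunger's collar (77 mm above its origin). With the plunger home it is 25 mm above the deck; it must come to 70 mm above the deck, so the draw is 45 mm and 27 mm of rod stay in the bore.
- grip (a point): Point on the plunger's axis in the black grip, 27 mm above the collar's underside, 13 mm below the grip's top: put the TCP here to pinch the grip from above with the fingertips just clear of the collar.
- gauge: The loose setting gauge, a blue plate with a bare metal inlay, 70 (its x) x 46 (its y) x 20 mm (its z), 0.17 kg give or take, lying flat on the table at the start. Origin at the centre of its lower large face. Standing rightly its x axis is vertical, either end up, at any yaw; it can be carried by pinching the 46 mm width and turning it about its y axis.
- gauge_centre (a point): The middle of the setting gauge; 10 mm above the table at the start, 35 mm above the deck when it stands rightly.
- dropper: Bystander: white dropper bottle with green band, 30 mm wide, 78 mm tall, standing behind the work to the right; origin at its foot.
- tape: Bystander: roll of tan tape lying flat, 96 mm across, 25 mm tall; origin at the centre of its underside.
- desk_calculator: Bystander: dark calculator 110 x 69 x 23 mm lying at the left; origin at the centre of its underside.
Things that resemble listed ones, but are neither listed nor needed, are in the scene too. What is shaped like the plunger but orange is not meant.

How it is judged:
By the outcome, as a careful person would: the job done as asked, in the order asked, and still so for the second after the job is handed in, while the arm keeps its last pose, push and grip.
It also fails if it takes over 58 s, if anything falls off the work surface, if the arm or the gripper's body presses on something with over 40 N, if the wrist force passes 120 N, or if a joint passes its speed limit or range.

## Working session

There is one attempt and no reset: what is moved stays moved. The work goes in short steps, Python scripts to look and compute and a shell command to move; the robot and the scene stay as the last step left them, time stands still between calls to the robot, and variables do not carry over. Pictures are saved under pics/ and viewed, at most 10 in all, crops included, and the job is handed in when it is done.

```bash
mkdir -p pics; ls; python3 - <<'E'
from rig import r,cams
import cv2
for n in ["scene","side"]:
    f=cams.grab_frame(n); cv2.imwrite(f"pics/{n}0.png",f["image"][:,:,::-1]); print(n,{k:v for k,v in f.items() if k!="image"})
print(r.sense())
E
```

```text
pics
scene {'fx': 476.5733781630782, 'fy': 476.5733781630782, 'cx': 324.6250932341482, 'cy': 243.6882089453354, 'D': array([-0.06816039,  0.        ,  0.        ,  0.        ,  0.        ]), 'position': array([  7.69815623, 775.23775193, 694.30213038]), 'orientation': array([-2.16500144, -0.01666079, -2.47650803])}
side {'fx': 548.5147231689895, 'fy': 548.5147231689895, 'cx': 312.93592704751796, 'cy': 227.8015387383418, 'D': array([-0.01785613,  0.        ,  0.        ,  0.        ,  0.        ]), 'position': array([326.53919888, 992.96514885, 816.2562267 ]), 'orientation': array([-2.23537059, -0.00933924, -2.88377254])}
{'clock': 0.1, 'qpos': array([-1.21738341e+00,  3.53582822e-01,  1.63403855e+00, -5.68456367e-06,
        1.15523864e+00, -2.40813778e-03]), 'qvel': array([ 0.00142223, -0.00197758, -0.00112183,  0.00037715, -0.00022631,
        0.00144334]), 'joint_efforts': array([-5.66693434e-04, -6.06360841e+01, -3.42822504e+01, -1.39583885e-04,
        3.98001837e-03, -1.56808608e-05]), 'eef_pos': array([ 217.57868975, -585.47326315,  249.34337811]), 'tcp_rot': array([-3.14032529e+00,  2.14587973e-06,  3.55823350e-01]), 'contact_force': array([-0.57628089,  0.2313041 ,  0.1270526 ]), 'wrist_torque': array([-0.020596  ,  0.03961672, -0.01618503]), 'grasp_force': 0.0, 'opening': 0.9988038699881278}
```

View pics/scene0.png

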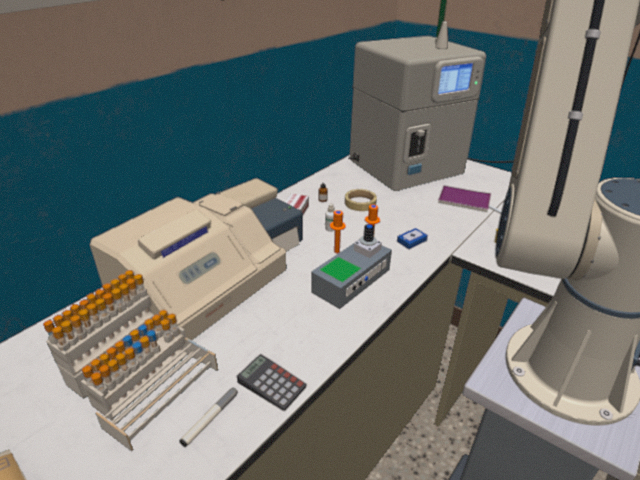

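View pics/side0.png

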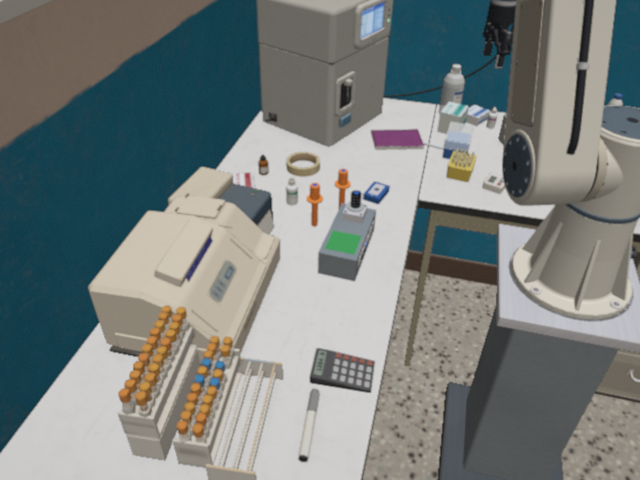

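Scene: the blue plate with a metal inlay at (412,238), side (376,191), is the gauge candidate (other flat things: the purple folder at (465,198) and calculator (272,380)). Black-gripped plunger is at (369,235), side (356,203). The orange look-alikes are at (338,230) and (373,215), side (315,205) and (342,185). One close crop to check the choice and take pixels.

```bash
cat > h.py <<'E'
import numpy as np,cv2
from scipy.spatial.transform import Rotation as R
from rig import r,cams
def K(f): return np.array([[f["fx"],0,f["cx"]],[0,f["fy"],f["cy"]],[0,0,1.]])
def onplane(f,uv,z):
    uv=np.array(uv,float).reshape(-1,1,2)
    n=cv2.undistortPoints(uv,K(f),f["D"]).reshape(-1,2)
    d=R.from_euler('xyz',f["orientation"]).apply(np.c_[n,np.ones(len(n))])
    p=np.array(f["position"]); s=(z-p[2])/d[:,2]
    return p+d*s[:,None]
def proj(f,P):
    Rm=R.from_euler('xyz',f["orientation"]).as_matrix().T
    return cv2.projectPoints(np.array(P,float).reshape(-1,1,3),cv2.Rodrigues(Rm)[0],-Rm@np.array(f["position"]),K(f),f["D"])[0].reshape(-1,2)
def crop(im,x0,y0,w,h,s): return cv2.resize(im[y0:y0+h,x0:x0+w],None,fx=s,fy=s,interpolation=cv2.INTER_CUBIC)
E
python3 - <<'E'
from h import *
a=crop(cams.grab_frame("scene")["image"],305,195,130,115,6)[:,:,::-1]
b=crop(cams.grab_frame("side")["image"],300,160,100,125,6)[:,:,::-1]
cv2.imwrite("pics/c1.png",cv2.resize(np.hstack([a,cv2.copyMakeBorder(b,0,0,0,0,0)[:690]]),(800,400)) if 0 else np.hstack([cv2.resize(a[:600,160:],(400,387)),cv2.resize(b,(400,500))[:387]]))
for n in ["scene","side"]:
    f=cams.grab_frame(n); im=f["image"].astype(int)
    g=((im[...,1]>120)&(im[...,0]<70)&(im[...,2]<110)).astype(np.uint8)
    b=((im[...,2]>110)&(im[...,0]<70)&(im[...,1]<100)).astype(np.uint8)
    for nm,m,z,win in (("pad",g,60,None),("gauge",b,20,None)):
        k,l,s,c=cv2.connectedComponentsWithStats(m)
        for i in range(1,k):
            if s[i,4]<60: continue
            print(n,nm,s[i],c[i],onplane(f,c[i],z)[0].round(1))
            if (nm=="pad" and s[i,4]>300) or (nm=="gauge" and 200>c[i][1]>0 or n=="scene"):
                cs=cv2.boxPoints(cv2.minAreaRect(onplane(f,np.argwhere(l==i)[:,::-1],z)[:,:2].astype(np.float32)))
                print(cs.round(1).tolist())
E
```

```text
scene pad [321 257  39  25 505] [339.96831683 268.85742574] [491.4  86.5  60. ]
[[458.8999938964844, 55.70000076293945], [522.7999877929688, 53.20000076293945], [525.2999877929688, 116.4000015258789], [461.3999938964844, 118.9000015258789]]
scene gauge [399 234  28  10  73] [412.34246575 238.78082192] [ 453.7 -179.4   20. ]
[[431.70001220703125, -216.89999389648438], [472.29998779296875, -227.5], [488.79998779296875, -164.5], [448.20001220703125, -153.8000030517578]]
side gauge [365 187  23  13  61] [377.93442623 194.1147541 ] [ 453.8 -171.3   20. ]
[[412.3999938964844, -182.8000030517578], [437.0, -210.89999389648438], [488.3999938964844, -165.8000030517578], [463.70001220703125, -137.6999969482422]]
```

View pics/c1.png

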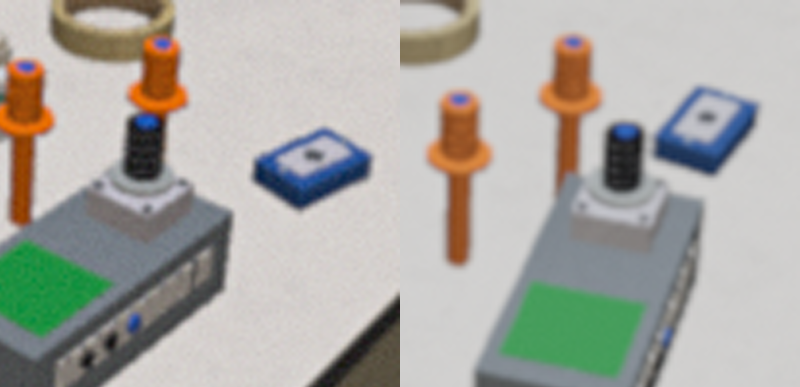

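```bash
python3 - <<'E'
from h import *
fs=cams.grab_frame("scene");fd=cams.grab_frame("side")
L=lambda p:[(305+(160+x*1.55)/6,195+y*1.5504/6) for x,y in p]
D=lambda p:[(300+(x-400)*.25-0.,160+y*.25) for x,y in p]
for nm,a,b,z in [("gauge top",[(255,162),(322,129),(371,155),(300,197)],[(656,143),(702,87),(757,103),(716,160)],20),
  ("grip top",[(147,122)],[(627,131)],60+25+40),("decoyA foot",[(22,222)],[(457,262)],0),("decoyA top",[(27,66)],[(460,99)],117),("decoyB top",[(161,44)],[(573,42)],117),("guide top",[(88,190),(142,225),(192,192)],[(570,220),(655,228),(665,190)],80),("deck",[(230,212)],[(703,203)],60),("tape",[(55,20)],[(401,50)],12)]:
    A=onplane(fs,L(a),z)[:,:2];B=onplane(fd,D(b),z)[:,:2]
    print(nm,A.round().tolist(),B.round().tolist(),A.mean(0).round(1),B.mean(0).round(1))
im=fd["image"].astype(int);g=((im[...,1]>120)&(im[...,0]<100)&(im[...,2]<130)&(im[...,1]>im[...,0]+50))
print(onplane(fd,np.argwhere(g)[:,::-1].mean(0),60), cv2.boxPoints(cv2.minAreaRect(onplane(fd,np.argwhere(g)[:,::-1],60)[:,:2].astype(np.float32))).tolist())
E
```

```text
gauge top [[488.0, -163.0], [474.0, -229.0], [432.0, -221.0], [444.0, -145.0]] [[487.0, -154.0], [469.0, -227.0], [431.0, -217.0], [447.0, -146.0]] [ 459.3 -189.3] [ 458.7 -186.1]
grip top [[484.0, -13.0]] [[483.0, -10.0]] [484.5 -13.1] [483.4 -10.4]
decoyA foot [[584.0, -30.0]] [[584.0, -26.0]] [583.7 -30.2] [584.1 -26.1]
decoyA top [[585.0, -31.0]] [[584.0, -28.0]] [585.3 -31.4] [584.1 -28.1]
decoyB top [[536.0, -108.0]] [[535.0, -106.0]] [ 536.4 -108.2] [ 534.6 -105.6]
guide top [[507.0, 11.0], [462.0, 21.0], [458.0, -27.0]] [[507.0, 20.0], [460.0, 14.0], [461.0, -23.0]] [475.4   1.7] [476.2   3.7]
deck [[443.0, -49.0]] [[441.0, -44.0]] [442.7 -49.3] [441.  -43.7]
tape [[716.0, -248.0]] [[677.0, -229.0]] [ 715.6 -247.9] [ 676.8 -228.9]
[[490.45550026  88.43104005  60.        ]] [[456.67449951171875, 57.16271209716797], [521.2944946289062, 54.189735412597656], [524.2461547851562, 118.34589385986328], [459.62615966796875, 121.3188705444336]]
```

Gauge choice confirmed: left crop (313,162), right crop (706,124) shows the blue plate with inlay. The plunger is the black grip at left (145,150), right (625,160); both orange ones are decoys. Gauge centre is about (459,-188), with its long axis at 77°. Pad is about (491,87), plunger about (484,-12).

```bash
cat >> h.py <<'E'
def aim(pos,yaw,tilt=0,az=None):
    """target: tool down with given yaw, then turned by tilt about its own y (deg). print rows shift (m) and rotvec from now"""
    s=r.sense();C=R.from_euler('xyz',s["tcp_rot"]);T=R.from_euler('xyz',[np.pi,0,np.radians(yaw)])*R.from_euler('y',np.radians(tilt))
    d=C.inv().apply(np.array(pos)-s["eef_pos"])/1000
    print("shift",d.round(4),"rot",(C.inv()*T).as_rotvec().round(4),"| at",s["eef_pos"].round(1),"q",s["qpos"].round(2),"F",s["contact_force"].round(1),"op",round(s["opening"],3),"gf",round(s["grasp_force"],1),"t",round(s["clock"],2))
    print("tool x",C.as_matrix()[:,0].round(3),"y",C.as_matrix()[:,1].round(3),"z",C.as_matrix()[:,2].round(3))
E
python3 -m crank '[[0.36,-0.285,0.08,0,0,-0.99,0],[0.36,-0.285,0.08,0,0,-0.99,0],[0.36,-0.285,0.08,0,0,-0.99,0],[0.36,-0.285,0.08,0,0,-0.99,0],[0.36,-0.285,0.08,0,0,-0.99,0]]' 60
python3 -c "
from h import *
aim([459,-188,150],77.3,0)"
```

```text
clock: 0.9
eef_pos: [346.1, -373.7, 207.0]
tcp_rot: [3.141, 0.0, 1.111]
contact_force: [1.2, 0.0, -0.1]
opening: 0.995
grasp_force: 0.0
shift [0.2165 0.0188 0.057 ] rot [ 6.000e-04  2.000e-04 -2.377e-01] | at [ 346.1 -373.7  207. ] q [-0.83  0.22  1.92  0.    1.   -0.37] F [ 1.2  0.  -0.1] op 0.995 gf 0.0 t 0.9
tool x [ 0.443  0.896 -0.   ] y [ 0.896 -0.443  0.001] z [ 0.001 -0.    -1.   ]
```

```bash
python3 -m crank '[[0.19,0.02,0.04,0,0,-0.237,0],[0.19,0.02,0.04,0,0,-0.237,0],[0.19,0.02,0.04,0,0,-0.237,0],[0.19,0.02,0.04,0,0,-0.237,0],[0.19,0.02,0.04,0,0,-0.237,0]]'
python3 -c "
from h import *
aim([455,-200,120],77.3,35)
f=cams.grab_frame('wrist');cv2.imwrite('pics/w1.png',f['image'][:,:,::-1]);print(f['position'],f['orientation'],proj(f,[459,-188,20]))"
```

```text
clock: 1.4
eef_pos: [450.2, -210.4, 166.2]
tcp_rot: [-3.141, -0.001, 1.347]
contact_force: [0.0, 0.1, -0.5]
opening: 1.001
grasp_force: 0.0
shift [0.0111 0.0024 0.0462] rot [-1.000e-04  6.095e-01 -2.300e-03] | at [ 450.2 -210.4  166.2] q [-0.44  0.26  1.98  0.    0.9  -0.22] F [ 0.   0.1 -0.5] op 1.001 gf 0.0 t 1.4
tool x [0.222 0.975 0.001] y [ 0.975 -0.222 -0.001] z [-0.     0.001 -1.   ]
[ 469.40568439 -130.13425254  288.81171986] [ 2.81972302e+00  5.32947110e-04 -2.24156885e-01] [[325.19257561 199.09837941]]
```

View pics/w1.png

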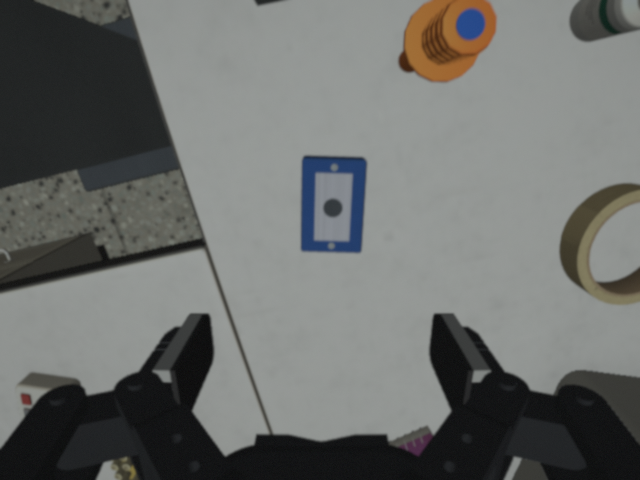

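Wrist view: the gauge is alone between the fingers, with its top-face corners at (303,159), (366,158), (361,252) and (301,251).

```bash
python3 - <<'E'
from h import *
f=cams.grab_frame('wrist');im=f["image"].astype(int)
m=((im[...,2]>im[...,0]+40)&(im[...,2]>90)&(im[...,1]<120)).astype(np.uint8);m[:130]=0;m[280:]=0;m[:,:280]=0;m[:,390:]=0
pts=onplane(f,np.argwhere(m)[:,::-1],20)[:,:2]
rc=cv2.minAreaRect(pts.astype(np.float32));print(rc,cv2.boxPoints(rc).round(1).tolist())
P=onplane(f,[(303,159),(366,158),(361,252),(301,251)],20);print(P.round(1),P.mean(0))
E
python3 -m crank '[[0.01,0,0.03,0,0.15,0,0],[0.01,0,0.03,0,0.3,0,0],[0.01,0,0.03,0,0.45,0,0],[0.01,0,0.03,0,0.6,0,0],[0.01,0,0.03,0,0.6,0,0]]'
python3 -c "
from h import *
aim([459,-188,60],77.3,38)"
```

```text
((462.8053894042969, -194.4961395263672), (67.31390380859375, 43.748497009277344), 75.5429916381836) [[433.20001220703125, -221.60000610351562], [475.6000061035156, -232.5], [492.3999938964844, -167.39999389648438], [450.0, -156.39999389648438]]
[[ 449.3 -159.    20. ]
 [ 492.1 -168.    20. ]
 [ 475.4 -235.4   20. ]
 [ 431.8 -224.6   20. ]] [ 462.17137204 -196.74750944   20.        ]
clock: 2.0
eef_pos: [449.6, -208.1, 135.8]
tcp_rot: [-3.14, -0.604, 1.336]
contact_force: [-0.3, -0.6, 0.2]
opening: 1.0
grasp_force: 0.0
shift [-0.0252  0.0046  0.0747] rot [ 0.0064  0.0595 -0.0105] | at [ 449.6 -208.1  135.8] q [-0.76  0.48  1.9   0.56  1.17 -0.86] F [-0.3 -0.6  0.2] op 1.0 gf 0.0 t 2.0
tool x [0.191 0.801 0.568] y [ 0.973 -0.232 -0.001] z [ 0.131  0.552 -0.823]
```

```bash
python3 -c "
from h import *
aim([461,-198,45],76,40);aim([461,-198,20],76,40)"
```

```text
shift [-0.0413  0.0089  0.0818] rot [-0.0072  0.0944  0.0077] | at [ 449.6 -208.1  135.8] q [-0.76  0.48  1.9   0.56  1.17 -0.86] F [-0.3 -0.6  0.2] op 1.0 gf 0.0 t 2.0
tool x [0.191 0.801 0.568] y [ 0.973 -0.232 -0.001] z [ 0.131  0.552 -0.823]
shift [-0.0555  0.0089  0.1024] rot [-0.0072  0.0944  0.0077] | at [ 449.6 -208.1  135.8] q [-0.76  0.48  1.9   0.56  1.17 -0.86] F [-0.3 -0.6  0.2] op 1.0 gf 0.0 t 2.0
tool x [0.191 0.801 0.568] y [ 0.973 -0.232 -0.001] z [ 0.131  0.552 -0.823]
```

```bash
python3 -m crank '[[-0.02,0.009,0.04,-0.007,0.094,0.008,0],[-0.041,0.009,0.082,-0.007,0.094,0.008,0],[-0.048,0.009,0.092,-0.007,0.094,0.008,0],[-0.0555,0.009,0.102,-0.007,0.094,0.008,0],[-0.0555,0.009,0.102,-0.007,0.094,0.008,0]]'
python3 -c "
from h import *
aim([461,-198,20],76,40)
f=cams.grab_frame('wrist');g=cams.grab_frame('side')
cv2.imwrite('pics/w2.png',np.hstack([cv2.resize(f['image'],(480,360)),crop(g['image'],330,150,80,90,4)])[:,:,::-1])"
```

```text
clock: 2.5
eef_pos: [462.2, -195.4, 21.8]
tcp_rot: [3.141, -0.693, 1.333]
contact_force: [0.6, -0.5, 0.1]
opening: 0.998
grasp_force: 0.0
shift [-0.0033 -0.0006 -0.0005] rot [-0.0036  0.0052  0.0051] | at [ 462.2 -195.4   21.8] q [-0.77  0.71  1.9   0.69  1.05 -1.04] F [ 0.6 -0.5  0.1] op 0.998 gf 0.0 t 2.5
tool x [0.181 0.748 0.639] y [ 0.972 -0.236  0.001] z [ 0.151  0.621 -0.769]
```

View pics/w2.png

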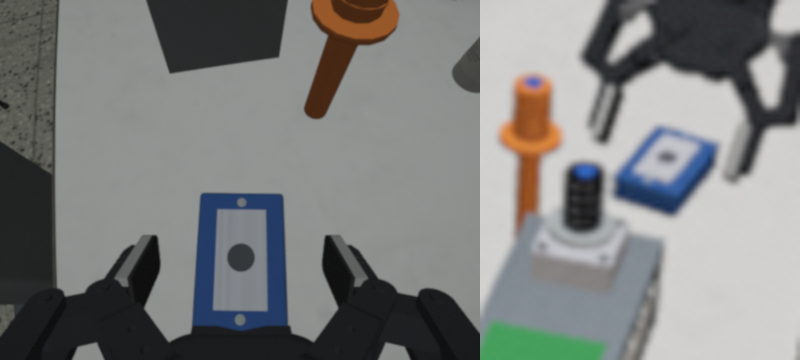

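Wrist picture (left half): fingers straddle the gauge about its middle, with inlay centre at (240,258) and pads at (145,265) and (335,260). Close.

```bash
python3 -m crank '[[-0.003,0,0,0,0,0,1],[-0.003,0,0,0,0,0,1],[-0.003,0,0,0,0,0,1],[-0.003,0,0,0,0,0,1],[-0.003,0,0,0,0,0,1]]' 60
python3 -m crank '[[0,0,0,0,0,0,1],[0,0,0,0,0,0,1],[0,0,0,0,0,0,1],[0,0,0,0,0,0,1]]'
python3 -c "
from h import *
aim([461,-198,150],76,40)"
```

```text
clock: 3.1
eef_pos: [462.0, -197.9, 20.6]
tcp_rot: [3.139, -0.694, 1.334]
contact_force: [-2.4, -2.1, 6.9]
opening: 0.521
grasp_force: 61.1
clock: 3.5
eef_pos: [462.0, -198.0, 20.6]
tcp_rot: [3.139, -0.694, 1.334]
contact_force: [-1.5, -2.3, 6.9]
opening: 0.524
grasp_force: 61.1
shift [ 0.0826 -0.0007 -0.0997] rot [-0.0022  0.0041  0.0055] | at [ 462.  -198.    20.6] q [-0.77  0.71  1.89  0.69  1.05 -1.04] F [-1.5 -2.3  6.9] op 0.524 gf 61.1 t 3.5
tool x [0.181 0.747 0.64 ] y [ 0.972 -0.236  0.002] z [ 0.153  0.621 -0.769]
```

```bash
python3 -m crank '[[0.02,0,-0.024,0,0,0,1],[0.05,0,-0.06,0,0,0,1],[0.08,0,-0.096,0,0,0,1],[0.11,0,-0.132,0,0,0,1],[0.13,0,-0.156,0,0,0,1]]'
python3 -m crank '[[0,0,0,0,-0.13,0,1],[0,0,0,0,-0.26,0,1],[0,0,0,0,-0.39,0,1],[0,0,0,0,-0.52,0,1],[0,0,0,0,-0.65,0,1]]'
python3 -c "
from h import *
aim([461,-60,230],85,-25)"
```

```text
clock: 4.0
eef_pos: [461.8, -197.6, 225.8]
tcp_rot: [3.138, -0.692, 1.335]
contact_force: [-0.1, -0.6, -2.1]
opening: 0.524
grasp_force: 62.7
clock: 4.5
eef_pos: [461.6, -197.5, 223.7]
tcp_rot: [3.138, -0.039, 1.332]
contact_force: [-0.4, -0.3, -2.8]
opening: 0.525
grasp_force: 62.4
shift [ 0.1336 -0.0331 -0.0013] rot [-0.0271 -0.474  -0.151 ] | at [ 461.6 -197.5  223.7] q [-0.43  0.19  1.92  0.05  1.04 -0.22] F [-0.4 -0.3 -2.8] op 0.525 gf 62.4 t 4.5
tool x [0.237 0.971 0.039] y [ 0.972 -0.237  0.003] z [ 0.012  0.037 -0.999]
```

```bash
python3 -m crank '[[0.03,-0.006,0,-0.005,-0.1,-0.03,1],[0.06,-0.012,0,-0.01,-0.2,-0.06,1],[0.09,-0.02,0,-0.016,-0.3,-0.09,1],[0.12,-0.028,0,-0.022,-0.4,-0.12,1],[0.134,-0.033,-0.001,-0.027,-0.474,-0.15,1]]'
python3 -c "
from h import *
aim([480,80,230],95,-50)"
```

```text
clock: 5.0
eef_pos: [461.0, -57.1, 230.0]
tcp_rot: [3.142, 0.434, 1.486]
contact_force: [-0.4, -0.3, -3.3]
opening: 0.522
grasp_force: 62.5
shift [ 0.1254  0.0073 -0.0581] rot [-0.1053 -0.4376 -0.1377] | at [461.  -57.1 230. ] q [ 0.16  0.19  1.99 -0.47  1.13  0.48] F [-0.4 -0.3 -3.3] op 0.522 gf 62.5 t 5.0
tool x [ 0.077  0.904 -0.42 ] y [ 0.996 -0.085  0.   ] z [-0.036 -0.419 -0.907]
```

```bash
python3 -m crank '[[0.025,0.0015,-0.012,-0.021,-0.088,-0.028,1],[0.05,0.003,-0.024,-0.042,-0.175,-0.055,1],[0.075,0.004,-0.035,-0.063,-0.26,-0.083,1],[0.1,0.006,-0.047,-0.084,-0.35,-0.11,1],[0.125,0.007,-0.058,-0.105,-0.438,-0.138,1]]'
python3 -c "
from h import *
aim([488,88,150],95,-50.2)
for n in ['side','scene']:
  f=cams.grab_frame(n);print(proj(f,[r.sense()['eef_pos']]))
  cv2.imwrite('pics/%s_c.png'%n,f['image'][:,:,::-1])
a=cv2.imread('pics/side_c.png');b=cv2.imread('pics/scene_c.png')
cv2.imwrite('pics/c3.png',np.hstack([cv2.resize(a[110:310,250:450],(400,400)),cv2.resize(b[150:350,240:440],(400,400))]))"
```

```text
clock: 5.5
eef_pos: [480.3, 78.8, 230.4]
tcp_rot: [3.142, 0.872, 1.657]
contact_force: [0.8, -0.9, -3.1]
opening: 0.524
grasp_force: 62.6
shift [0.067  0.0085 0.0452] rot [-0.0009 -0.0039 -0.0008] | at [480.3  78.8 230.4] q [ 0.61  0.42  1.88 -0.73  1.43  0.86] F [ 0.8 -0.9 -3.1] op 0.524 gf 62.6 t 5.5
tool x [-0.055  0.641 -0.766] y [0.996 0.086 0.   ] z [ 0.066 -0.763 -0.643]
[[352.15037882 175.43751927]]
[[349.02768168 202.66172617]]
```

View pics/c3.png

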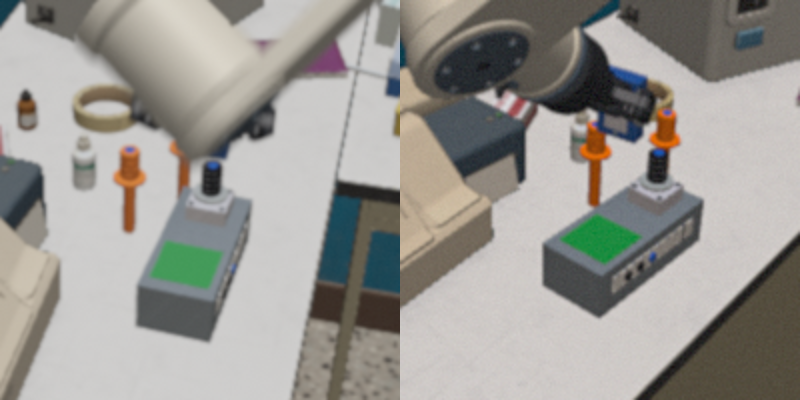

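Both halves show the gauge held upright above and short of the pad; scene crop has the gauge at (620,105) and the pad at (600,238). Plunger undisturbed.

```bash
python3 -c "
from h import *
aim([490,98,125],95,-50.24)"
```

```text
shift [0.0895 0.0117 0.0542] rot [-0.0001 -0.0055  0.004 ] | at [480.2  80.9 228.4] q [ 0.62  0.43  1.88 -0.73  1.43  0.86] F [ 0.3 -0.2 -2.5] op 0.524 gf 62.6 t 5.6
tool x [-0.06   0.641 -0.765] y [ 0.996  0.09  -0.003] z [ 0.067 -0.762 -0.644]
```

```bash
python3 -m crank '[[0.02,0.003,0.012,0,-0.005,0.004,1],[0.045,0.006,0.027,0,-0.005,0.004,1],[0.07,0.009,0.042,0,-0.005,0.004,1],[0.09,0.012,0.054,0,-0.005,0.004,1],[0.09,0.012,0.054,0,-0.005,0.004,1]]'
python3 -m crank '[[0,0,0,0,0,0,1],[0,0,0,0,0,0,1],[0,0,0,0,0,0,1]]'
python3 -c "
from h import *
aim([490,98,100],95,-50.24)
for n in ['side','scene']:
  f=cams.grab_frame(n);print(proj(f,[[491,87,60]]))
  cv2.imwrite('pics/%s_d.png'%n,f['image'][:,:,::-1])
a=cv2.imread('pics/side_d.png');b=cv2.imread('pics/scene_d.png')
cv2.imwrite('pics/c4.png',np.hstack([cv2.resize(a[180:300,290:410],(400,400)),cv2.resize(b[200:320,300:420],(400,400))]))"
```

```text
clock: 6.1
eef_pos: [489.6, 94.1, 124.4]
tcp_rot: [-3.139, 0.875, 1.654]
contact_force: [-0.3, -0.3, -1.4]
opening: 0.524
grasp_force: 62.5
clock: 6.4
eef_pos: [490.9, 94.9, 127.7]
tcp_rot: [3.137, 0.874, 1.648]
contact_force: [-0.1, 0.2, -2.2]
opening: 0.523
grasp_force: 62.5
shift [ 0.0232 -0.0008  0.0153] rot [-0.0025 -0.0032 -0.0063] | at [490.9  94.9 127.7] q [ 0.63  0.61  1.87 -0.75  1.31  1.  ] F [-0.1  0.2 -2.2] op 0.523 gf 62.5 t 6.4
tool x [-0.05   0.64  -0.767] y [0.997 0.081 0.003] z [ 0.064 -0.764 -0.642]
[[342.86689188 241.49193085]]
[[339.97094744 269.04489556]]
```

View pics/c4.png

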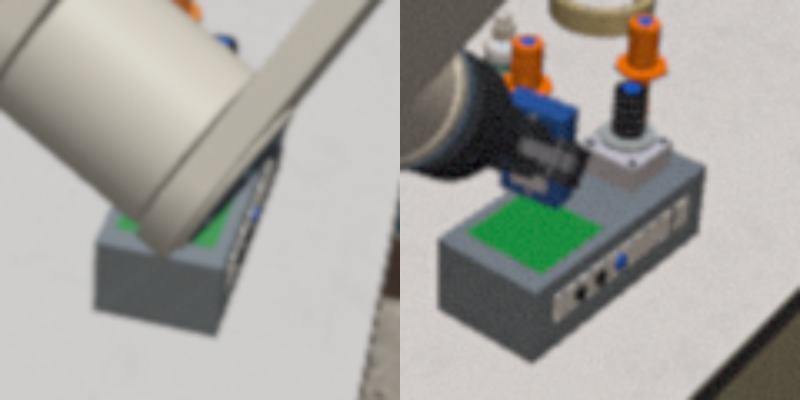

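Scene crop: the upright gauge hangs just over the pad, bottom corners at about (500,190) and (557,207).

```bash
python3 -c "
from h import *
f=cams.grab_frame('scene')
print(onplane(f,[(330,257),(347,262.1)],90).round(1))
aim([490,98,100],95,-50.24)"
```

```text
[[510.8  98.4  90. ]
 [471.2  90.1  90. ]]
shift [ 0.0228 -0.0006  0.0151] rot [-0.0026 -0.0029 -0.0057] | at [490.8  95.  127.2] q [ 0.63  0.61  1.87 -0.75  1.31  1.  ] F [ 0.   0.3 -2.8] op 0.528 gf 62.5 t 6.55
tool x [-0.05   0.64  -0.767] y [0.997 0.082 0.003] z [ 0.064 -0.764 -0.642]
```

```bash
python3 -m crank '[[0.007,0,0.005,-0.002,-0.003,-0.005,1],[0.014,-0.0005,0.0095,-0.0025,-0.003,-0.005,1],[0.021,-0.0005,0.014,-0.0025,-0.003,-0.005,1],[0.021,-0.0005,0.014,-0.0025,-0.003,-0.005,1],[0.021,-0.0005,0.014,-0.0025,-0.003,-0.005,1]]'
python3 -c "
from h import *
aim([490,98,98],95,-50.24)"
```

```text
clock: 7.05
eef_pos: [489.7, 97.5, 100.9]
tcp_rot: [-3.139, 0.878, 1.66]
contact_force: [-0.7, 0.4, -2.4]
opening: 0.521
grasp_force: 62.6
shift [0.0025 0.0003 0.0015] rot [-0.0012  0.0015  0.0012] | at [489.7  97.5 100.9] q [ 0.63  0.65  1.87 -0.76  1.28  1.03] F [-0.7  0.4 -2.4] op 0.521 gf 62.6 t 7.05
tool x [-0.057  0.636 -0.77 ] y [ 0.996  0.087 -0.002] z [ 0.066 -0.767 -0.638]
```

Down in 1 mm steps (world −z ≈ 0.77 x, 0.64 z).

```bash
for i in 1 2 3 4; do python3 -m crank '[[0.0008,0,0.00064,0,0,0,1],[0.0008,0,0.00064,0,0,0,1],[0.0008,0,0.00064,0,0,0,1]]' | grep -E "pos|contact|rot"; done
```

```text
eef_pos: [489.9, 97.6, 100.5]
tcp_rot: [-3.141, 0.878, 1.658]
contact_force: [-0.9, -0.2, -2.7]
eef_pos: [489.9, 97.6, 99.3]
tcp_rot: [-3.141, 0.878, 1.658]
contact_force: [0.4, 0.2, -2.9]
eef_pos: [489.8, 97.6, 98.2]
tcp_rot: [-3.14, 0.878, 1.659]
contact_force: [0.2, -0.2, -1.6]
eef_pos: [490.0, 97.7, 97.7]
tcp_rot: [-3.141, 0.878, 1.658]
contact_force: [-1.0, 1.9, 5.4]
```

```bash
python3 -m crank '[[0,0,0,0,0,0,1],[0,0,0,0,0,0,1]]' 20 | grep -E "pos|contact|grasp"; python3 -m crank '[[0,0,0,0,0,0,0.35],[0,0,0,0,0,0,0.25],[0,0,0,0,0,0,0.1],[0,0,0,0,0,0,0],[0,0,0,0,0,0,0]]'
python3 -m crank '[[0,0,-0.02,0,0,0,0],[0,0,-0.05,0,0,0,0],[0,0,-0.08,0,0,0,0],[0,0,-0.11,0,0,0,0],[0,0,-0.14,0,0,0,0]]' | grep -E "pos|contact"
python3 -c "
from h import *
aim([420,100,300],88,0)
for n in ['side','scene']:
  f=cams.grab_frame(n)
  cv2.imwrite('pics/%s_e.png'%n,f['image'][:,:,::-1])
a=cv2.imread('pics/wrist_e.png');b=cv2.imread('pics/scene_e.png');f=cams.grab_frame('wrist')
cv2.imwrite('pics/c5.png',np.hstack([cv2.resize(f['image'][:,:,::-1],(400,300)),cv2.resize(b[190:310,300:420],(300,300))]))"
```

```text
eef_pos: [489.9, 97.7, 97.7]
contact_force: [-1.6, 2.6, 4.7]
grasp_force: 63.2
clock: 8.95
eef_pos: [489.8, 97.6, 97.2]
tcp_rot: [-3.14, 0.878, 1.659]
contact_force: [-0.2, -0.7, -0.8]
opening: 1.0
grasp_force: 0.0
eef_pos: [480.3, 205.8, 187.4]
contact_force: [0.9, -0.5, -0.0]
shift [-0.1505 -0.0694  0.0052] rot [0.0526 0.8765 0.1143] | at [480.3 205.8 187.4] q [ 0.78  0.59  1.71 -0.64  1.51  0.96] F [ 0.9 -0.5 -0. ] op 0.997 gf 0.0 t 9.45
tool x [-0.056  0.637 -0.769] y [ 0.996  0.087 -0.001] z [ 0.066 -0.766 -0.639][ WARN:0@1.251] global loadsave.cpp:275 findDecoder imread_('pics/wrist_e.png'): can't open/read file: check file path/integrity
```

View pics/c5.png

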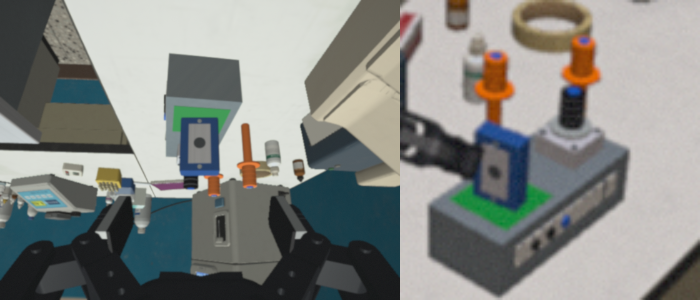

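The gauge stands free on the pad: scene crop (502,170), wrist (200,145), square and untouched. Now go up and over to the plunger.

```bash
python3 -m crank '[[-0.03,0,-0.03,0,0,0,0],[-0.06,-0.01,-0.05,0.006,0.1,0.013,0],[-0.08,-0.02,-0.06,0.014,0.24,0.03,0],[-0.1,-0.02,-0.07,0.023,0.38,0.05,0],[-0.11,-0.02,-0.07,0.031,0.52,0.067,0]]' | grep -E "pos|contact"
python3 -c "
from h import *
aim([486,-12,250],88,0)"
```

```text
eef_pos: [462.5, 186.6, 317.7]
contact_force: [-0.7, -0.4, -0.6]
shift [-0.1634  0.0194  0.1323] rot [0.0244 0.3504 0.0464] | at [462.5 186.6 317.7] q [ 0.58  0.18  1.75 -0.31  1.39  0.65] F [-0.7 -0.4 -0.6] op 0.997 gf 0.0 t 10.1
tool x [-0.008  0.939 -0.344] y [1.    0.015 0.016] z [ 0.02  -0.343 -0.939]
```

```bash
python3 -m crank '[[-0.033,0.004,0.026,0.005,0.07,0.009,0],[-0.066,0.008,0.052,0.01,0.14,0.018,0],[-0.1,0.012,0.08,0.015,0.22,0.028,0],[-0.133,0.016,0.106,0.02,0.29,0.037,0],[-0.163,0.0194,0.132,0.0244,0.35,0.046,0]]' | grep -E "pos|contact"
python3 -m crank '[[0,0,0,0,0,0,0],[0,0,0,0,0,0,0],[0,0,0,0,0,0,0]]' | grep -E "pos|contact"
python3 -c "
from h import *
aim([486,-12,200],88,0)
f=cams.grab_frame('wrist');cv2.imwrite('pics/w6.png',f['image'][:,:,::-1]);print(proj(f,[[486,-12,125],[491,85,130]]))"
```

```text
eef_pos: [484.4, -14.3, 248.5]
contact_force: [1.6, 0.1, -0.4]
eef_pos: [485.0, -11.2, 249.2]
contact_force: [0.5, -0.2, -0.0]
shift [-0.0004  0.0012  0.0492] rot [-0.0039  0.0071  0.0005] | at [485.  -11.2 249.2] q [-0.02  0.14  1.92 -0.01  1.09  0.02] F [ 0.5 -0.2 -0. ] op 1.0 gf 0.0 t 10.9
tool x [ 0.034  0.999 -0.007] y [ 0.999 -0.034 -0.004] z [-0.004 -0.007 -1.   ]
[[322.0247791  239.71221018]
 [324.8680505   86.6863535 ]]
```

View pics/w6.png

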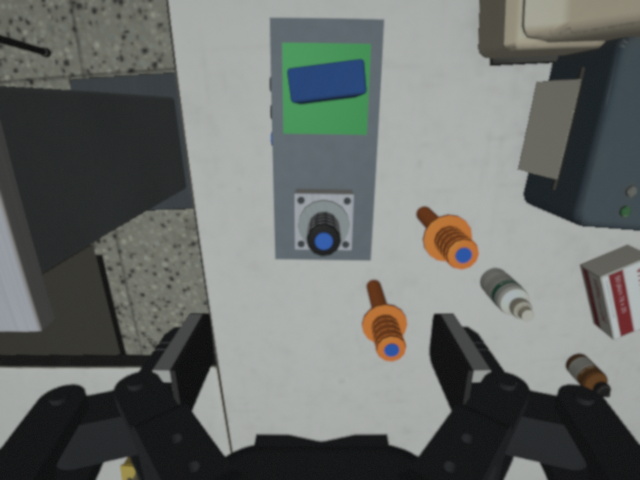

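Wrist view: the grip's blue top is at (323,241), the guide's square spans (294,191) to (352,250), and the gauge stands at (327,82) well within the pad. The prediction for (486,-12) was (322,240), so the bore estimate holds.

```bash
python3 -c "
from h import *
f=cams.grab_frame('wrist');im=f['image'].astype(int)
m=(im[...,2]>im[...,0]+60)&(im[...,2]>100);m[:220]=0;m[265:]=0;m[:,300:345]=m[:,300:345];m[:,:300]=0;m[:,345:]=0
c=np.argwhere(m)[:,::-1].mean(0);print(c,onplane(f,c,125))
print(onplane(f,[(294.5,192),(352.5,191),(352,250),(296,250)],80).round(1), onplane(f,[(294.5,192),(352.5,191),(352,250),(296,250)],80).mean(0))
c=onplane(f,c,125)[0]
aim([c[0],c[1],145],87.5,0)
aim([c[0],c[1],112.5],87.5,0)"
```

```text
[322.75396825 241.66269841] [[486.73923311 -12.89111148 125.        ]]
[[465.8  12.8  80. ]
 [510.5  12.1  80. ]
 [509.8 -36.4  80. ]
 [464.3 -35.   80. ]] [487.59986791 -11.64600642  80.        ]
shift [-0.0018  0.0018  0.1046] rot [-0.003   0.0069  0.0116] | at [485.3 -10.3 249.6] q [-0.02  0.14  1.92 -0.01  1.09  0.02] F [0.4 0.8 0.2] op 1.001 gf 0.0 t 11.0
tool x [ 0.032  0.999 -0.007] y [ 0.999 -0.032 -0.003] z [-0.003 -0.007 -1.   ]
shift [-0.0016  0.0019  0.1371] rot [-0.003   0.0069  0.0116] | at [485.3 -10.3 249.6] q [-0.02  0.14  1.92 -0.01  1.09  0.02] F [0.4 0.8 0.2] op 1.001 gf 0.0 t 11.0
tool x [ 0.032  0.999 -0.007] y [ 0.999 -0.032 -0.003] z [-0.003 -0.007 -1.   ]
```

```bash
python3 -m crank '[[-0.002,0.0018,0.035,-0.003,0.007,0.0116,0],[-0.002,0.0018,0.07,-0.003,0.007,0.0116,0],[-0.002,0.0018,0.1,-0.003,0.007,0.0116,0],[-0.002,0.0018,0.12,-0.003,0.007,0.0116,0],[-0.002,0.0018,0.137,-0.003,0.007,0.0116,0]]' | grep -E "pos|contact"
python3 -m crank '[[0,0,0,0,0,0,0],[0,0,0,0,0,0,0],[0,0,0,0,0,0,0],[0,0,0,0,0,0,0]]' | grep -E "pos|contact"
python3 -c "
from h import *
aim([487,-12.3,112],87.5,0)"
```

```text
eef_pos: [486.3, -12.9, 111.4]
contact_force: [-0.6, -0.0, -0.3]
eef_pos: [487.5, -14.3, 113.7]
contact_force: [-0.2, -0.6, 0.4]
shift [ 0.002  -0.0005  0.0017] rot [ 0.002  -0.0003 -0.0016] | at [487.5 -14.3 113.7] q [-0.03  0.33  2.04  0.    0.77  0.01] F [-0.2 -0.6  0.4] op 1.002 gf 0.0 t 11.9
tool x [0.045 0.999 0.   ] y [ 0.999 -0.045  0.002] z [ 0.002  0.    -1.   ]
```

```bash
python3 -m crank '[[0.0018,-0.0004,0.0012,0,0,0,0.3],[0.0018,-0.0004,0.0012,0,0,0,0.5],[0.0018,-0.0004,0.0012,0,0,0,0.6],[0.0018,-0.0004,0.0012,0,0,0,0.6],[0.0018,-0.0004,0.0012,0,0,0,0.65]]' 40| grep -E "pos|contact|open|grasp"
python3 -m crank '[[0,0,0,0,0,0,0.8],[0,0,0,0,0,0,1],[0,0,0,0,0,0,1],[0,0,0,0,0,0,1],[0,0,0,0,0,0,1]]' | grep -E "pos|contact|open|grasp"
python3 -c "
from h import *
print(r.sense()['wrist_torque'])
aim([487,-12.3,112],87.5,0)"
```

```text
eef_pos: [486.4, -12.9, 111.4]
contact_force: [-0.5, 0.8, 0.1]
opening: 0.349
grasp_force: 0.0
eef_pos: [486.4, -12.8, 111.5]
contact_force: [-1.4, -0.1, 5.2]
opening: 0.267
grasp_force: 39.0
[-0.03555727  0.32577069  0.05029001]
shift [ 0.0005  0.0006 -0.0005] rot [ 0.0001 -0.0003 -0.0022] | at [486.4 -12.8 111.5] q [-0.03  0.33  2.04  0.    0.77  0.02] F [-1.4 -0.1  5.2] op 0.267 gf 39.0 t 12.9
tool x [0.046 0.999 0.   ] y [ 0.999 -0.046  0.   ] z [ 0.  0. -1.]
```

```bash
for i in 1 2; do python3 -m crank '[[0,0,-0.002,0,0,0,1],[0,0,-0.004,0,0,0,1],[0,0,-0.006,0,0,0,1],[0,0,-0.008,0,0,0,1],[0,0,-0.01,0,0,0,1]]'| grep -E "pos|contact|open|grasp|rot"; python3 -c "
from h import *
print(r.sense()['wrist_torque'])"; done
```

```text
eef_pos: [486.4, -12.8, 121.5]
tcp_rot: [-3.142, -0.0, 1.525]
contact_force: [-0.3, -0.3, -2.5]
opening: 0.264
grasp_force: 39.3
[ 0.04041315  0.01066559 -0.00498939]
eef_pos: [486.4, -12.8, 131.6]
tcp_rot: [3.141, -0.0, 1.525]
contact_force: [0.6, -0.4, -1.2]
opening: 0.268
grasp_force: 39.3
[-0.02933871  0.0404357  -0.00986939]
```

```bash
for i in 1 2; do python3 -m crank '[[0,0,-0.002,0,0,0,1],[0,0,-0.004,0,0,0,1],[0,0,-0.006,0,0,0,1],[0,0,-0.008,0,0,0,1],[0,0,-0.01,0,0,0,1]]'| grep -E "pos|contact|open|grasp|rot"; done;  python3 -m crank '[[0,0,-0.0015,0,0,0,1],[0,0,-0.003,0,0,0,1],[0,0,-0.005,0,0,0,1],[0,0,-0.005,0,0,0,1],[0,0,-0.005,0,0,0,1]]'| grep -E "pos|contact|open|grasp"
python3 -c "
from h import *
print(r.sense()['eef_pos'])
fs=[cams.grab_frame(n) for n in ('scene','side')]
for f in fs: print(proj(f,[[487,-12.3,130],[491,85,130],[487,-12.3,80]]))
a=crop(fs[0]['image'],320,200,80,100,5);b=crop(fs[1]['image'],310,160,80,100,5)
cv2.imwrite('pics/c7.png',np.hstack([a,b])[:,:,::-1])"
```

```text
eef_pos: [486.4, -12.8, 141.6]
tcp_rot: [3.141, -0.0, 1.525]
contact_force: [0.1, -0.2, -2.4]
opening: 0.268
grasp_force: 39.3
eef_pos: [486.4, -12.8, 151.6]
tcp_rot: [3.142, -0.0, 1.525]
contact_force: [-0.2, 0.2, -1.6]
opening: 0.269
grasp_force: 39.3
eef_pos: [486.4, -12.8, 156.4]
contact_force: [-1.5, 0.4, -2.2]
opening: 0.267
grasp_force: 39.3
[486.41184895 -12.80076185 156.43074454]
[[368.66350467 224.41900142]
 [341.67575799 242.3223055 ]
 [367.19333509 242.78608444]]
[[355.48456321 190.17481426]
 [344.5088169  215.08957011]
 [354.23492171 208.33964553]]
```

View pics/c7.png

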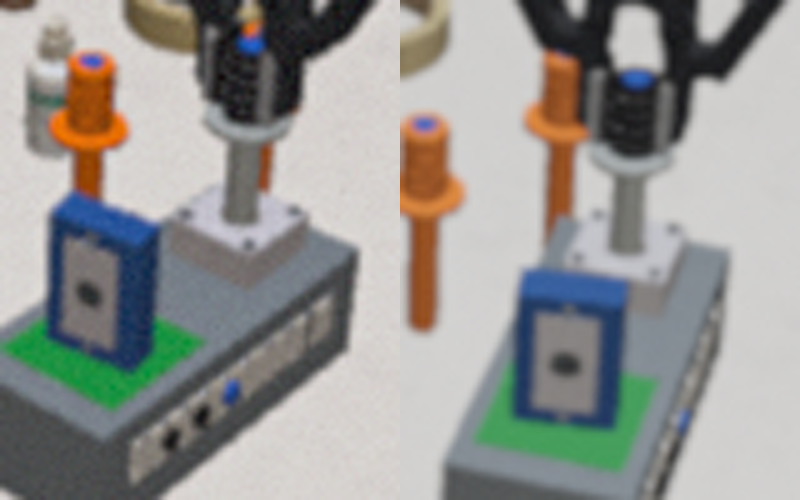

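Both crops show the gauge standing on the pad, the rod drawn with a length still in the guide, and the collar at left (245,122), right (631,155). That matches the predicted (243,122) and (627,151) for 70 mm. One numeric check of the grip's blue top, then hand in.

```bash
python3 -m crank '[[0,0,0,0,0,0,1],[0,0,0,0,0,0,1],[0,0,0,0,0,0,1]]'| grep -E "pos|contact|grasp"
python3 -c "
from h import *
for n,(x,y) in (('scene',(370,209)),('side',(357,175.5))):
  f=cams.grab_frame(n);im=f['image'].astype(int);m=(im[...,2]>im[...,0]+50)&(im[...,2]>100)
  yy,xx=np.indices(m.shape);m&=(abs(xx-x)<8)&(abs(yy-y)<6)
  old=cv2.imread('pics/%s0.png'%n)[:,:,::-1].astype(int);m0=(old[...,2]>old[...,0]+50)&(old[...,2]>100);a=proj(f,[487,-12.3,125])[0];m0&=(abs(xx-a[0])<8)&(abs(yy-a[1])<6)
  print(n,np.argwhere(m)[:,::-1].mean(0),'pred',proj(f,[487,-12.3,170])[0],'| home',np.argwhere(m0)[:,::-1].mean(0),'pred',a)"
```

```text
eef_pos: [486.4, -12.8, 156.3]
contact_force: [-0.2, 0.2, -2.7]
grasp_force: 39.3
scene [370.         208.84615385] pred [369.88844276 209.03207203] | home [369. 226.] pred [368.51348514 226.2982023 ]
side [357.  175.3] pred [356.52919983 174.97234695] | home [356.  192.3] pred [355.35685086 192.03229564]
```

```bash
python3 -c "
from rig import sign_off
print(sign_off())"
```

```text
the job is handed in; nothing more can be done
None
```

The gauge stands 70 mm tall on the green pad, and the plunger is held drawn about 45 mm with its collar level with the gauge's top, to within about 1 mm by the cameras; the job was handed in at about 16 s and the verdict was not shown to me.

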